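Let the rods out of the dispenser and ease its lid shut

ROBOT

A 6-joint arm with a two-finger parallel gripper is mounted at the origin on a cart in front of the work surface, level with it; the furniture and walls round the work are solid. World frame = base frame: x ahead of the robot, y to its left, z up, the work surface at z = 0. Lengths are in m, angles in rad, forces in N, time in s.
With the tool pointing down it reaches from about 0.375 to 0.9 m from the base axis. Payload 3.1 kg.
Tool frame: the origin (TCP) lies midway between the tips of the shut fingers; the grasp point (between the pads) lies 19 mm behind it; x points along the fingers, z is the direction in which the jaws open and shut, and the axes are right-handed (so a half turn about x gives the same grasp; the last joint's range is limited). The gripper opens to 85 mm and grips with 20 to 120 N. Pads are 22 mm wide; open, the fingers measure 114 mm over their backs; the gripper's body (76 mm by 85 mm) begins 54 mm behind the grasp point. The pads swing forward as they close: fully open they stand 13 mm farther back than shut.
Start: joints at [-1.349, 0.527, 1.433, -0, 1.181, -0.178], TCP at [0.244, -0.575, 0.231] pointing down, gripper open.
Joint ranges: [-3.08, 3.08], [-0.75, 2.2], [0.22, 2.44], [-1.43, 4.57], [0, 2.65], [-2.85, 2.85]. Speed limits (rad/s): [2.79, 2.79, 3.14, 3.14, 3.14, 3.14].

INTERFACE

Orientations are given as a unit quaternion [x, y, z, w].
In Python, from station import status, snapshot, camera_params, ticket gives the robot as it stands.
- The arm moves only by the tool arm_command, never from a script. Its argument "series" is a list that holds one entry, the list of rows, each a list of 4 numbers: the shift along the tool's x, y, z in mm, then the turn about the tool's x in rad. A call has 1 to 10 rows; each row shifts and turns the commanded pose from where the row before left it, along the tool's axes as they then stand; what a row does not reach is not made up. A row lasts 1/10 s, in which the tool goes at most 50 mm and 8.59 degrees, less where a joint would pass 70% of its speed; a pose out of reach is approached as far as the arm can. A call is refused whole if a number of a shift passes 50 or a number of a turn 0.15, either way. A call with a gripper value outside its range is refused whole. "jaw" is the opening in per cent of the stroke, from 0 (shut) to 100 (fully open), set as the call begins (left out, the last holds). The fingers move at their own pace and stop on an object; "force" is the grip in N (left out, the last holds). Time passes only in rows, so rows that do not move let the fingers close. It gives the time, the measured TCP pose, the force and the opening at its end, in the units of the state.
- status.sense(): the state, without advancing time (a new reading comes with each control period).
- snapshot(name): name is "scene" or "top" or "wrist"; returns the picture (400x640x3 uint8, red, green, blue); there is no depth.
- camera_params(name): a dict with "fovy" (degrees; the focal length in pixels is half the picture's height over the tangent of half this angle, whatever the lens; pixels are square), "cx", "cy" (the principal point, pixels), "k1" (the pictures are not rectified: a ray, as slopes to the right and down, at radius r is drawn at 1 + k1 r^2 times it, then the intrinsics apply), "extrinsics" (4x4, takes a point from camera to world coordinates); the wrist camera has in their place "mount" (4x4, takes a point from camera to tool coordinates, whose origin is the TCP and whose axes are the tool frame's). Camera axes: x right, y down, z forward; pixel columns grow to the right and rows downward; lengths in m; the calibration is good to about 2 mm. A picture is of the moment at which its call begins: read the wrist's pose just before it. camera_params takes no time and is no camera call.
- ticket.sign_off(): hands the job in, once; it reports no verdict.
The state is a dict: "t": time; "q": joint angles; "qd": joint speeds; "tau": joint torques, N m; "tcp_pos": TCP position; "tool_rot": TCP orientation; "force": force on the tool from outside, world axes, zero at the start; "ft_torque": the same for the moment, N m; "finger_gap": opening from 0.0 (shut) to 1.0 (fully open).
Only numpy, scipy, OpenCV 4.12 (cv2) and the standard library are available. Lean on these libraries where they do the work, as an engineer would, in place of code of your own. Each camera call takes 0.05 s, during which the arm holds its last target. There are 200 camera calls.

TASK

With closed fingertips push the grey catch tray along its guides until it is fully home against the rod dispenser. Then press the red pad of the lever down to raise the lid and hold it there until all four rods have rolled out into the tray, and let the lever come up slowly under the finger so that the lid settles shut without slamming. Grasp and lift nothing, work the lid by its lever only, leave the rods to roll by themselves and the nuts, pliers and buffer stop where they lie.

Things in the scene. Friction and masses are not known exactly. Their poses are not given: they have to be found in the camera images.
- dispenser: Green sheet-steel rod dispenser, fixed to the bench. Origin: on the bench under the middle of its box. Own +y: outlet side, with the tray; own -y: side of the lever pad; own x runs along the rods. Dark base plate 184 (x) by 272 (y, -77 to +195), 4 mm thick; box 144 (x) by 126 (y), lid top 88 mm up. Two tray guides along y at x = -83 and +83, 15 mm high, flared ends at y = +207.
- sill (a point): Middle of the outer edge of the dispenser's sloping floor (11 degrees down to +y), 74 mm to +y of its origin, 34 mm above the bench. Rods roll off here and drop into the tray when it is home below; with the tray away they fall on the base plate.
- lid (a joint): Angle of the hinged lid, rad: 0 shut, 0.48 fully up. Steel frame, clear window, front lip that keeps the rods in; hinge line along the dispenser's x at y = -64, z = 86 mm. About 0.6 kg, no catch, no damper: it falls shut by its own weight when the lever is let go.
- lid_edge (a point): Top of the lid's free front edge, midway along it (67 mm to +y of the dispenser's origin and 88 mm up when shut).
- lever (a joint): Angle of the lever, rad: 0 at rest (pad up), 0.48 fully down. A link ties it to the lid: both angles are always equal. It turns about a line along the dispenser's x at y = -64, z = 52 mm. About 3 N down on the pad moves and holds it; it comes back up with the falling lid.
- lever_pad (a point): Middle of the top of the red pad on the lever's end, 44 (x) by 34 (y) mm, at the dispenser's x = -62 mm, 118 mm out from the lever's pivot line towards -y. At rest about 88 mm above the bench and rising 12 degrees towards -y; fully down about 32 mm up, sloping 15 degrees the other way. Nothing stands under it.
- tray_floor (a point): Middle of the upper side of the floor of the loose grey catch tray: outer size 156 (x) by 64 (y) by 21 mm high, walls and floor 3 mm, about 0.25 kg, on the 4 mm base plate between the guides with 2 mm play each side; axes as the dispenser's. Fully home its inner wall touches the dispenser under the sill: this point is then at y = +94 mm in the dispenser's frame.
- tray_push (a point): Middle of the tray's outer (+y) face, 12 mm above its underside: where to push it, along the dispenser's -y.
- rod_1_center (a point): Centre of one of four equal brass-coloured threaded rods, 10 mm thick, 130 mm long, 70 g, lying along own x in the dispenser behind the lid's lip; they roll out by themselves once the lid is up. Own x along the rod.
- rod_2_center (a point): Centre of one of four equal brass-coloured threaded rods, 10 mm thick, 130 mm long, 70 g, lying along own x in the dispenser behind the lid's lip; they roll out by themselves once the lid is up. Own x along the rod.
- rod_3_center (a point): Centre of one of four equal brass-coloured threaded rods, 10 mm thick, 130 mm long, 70 g, lying along own x in the dispenser behind the lid's lip; they roll out by themselves once the lid is up. Own x along the rod.
- rod_4_center (a point): Centre of one of four equal brass-coloured threaded rods, 10 mm thick, 130 mm long, 70 g, lying along own x in the dispenser behind the lid's lip; they roll out by themselves once the lid is up. Own x along the rod.
- nut_a: Loose steel hex nut, 22 mm across, 10 mm high, on the bench; origin centre of its underside. Bystander.
- nut_b: A second such nut. Bystander.
- buffer_stop: Model railway buffer stop, 30 x 34 x 28 mm, dark foot with red beam; origin centre of its underside. Bystander.
- pliers: Flat-nose pliers with red handles lying flat, 42 x 147 x 10 mm, long along own y; origin centre of its underside. Bystander.

How it is judged:
On the way, in this order (a step that is already met when the one before it is completed fails the run):
1. the tray is pushed home against the dispenser, lid still shut (y of tray_floor in the frame of dispenser below 0.0995 m and height (world z) of tray_floor below 0.012 m and value of joint lid below 0.05 rad), for 0.1 s.
2. the lid is held up by a press on the lever while all four rods lie in the tray (value of joint lid above 0.12 rad and contact force between the fingers and lever above 0.3 N and z of rod_1_center in the frame of tray_floor between 0 and 0.016 m and y of rod_1_center in the frame of tray_floor between -0.03 and 0.03 m and x of rod_1_center in the frame of tray_floor between -0.014 and 0.014 m and z of rod_2_center in the frame of tray_floor between 0 and 0.016 m and y of rod_2_center in the frame of tray_floor between -0.03 and 0.03 m and x of rod_2_center in the frame of tray_floor between -0.014 and 0.014 m and z of rod_3_center in the frame of tray_floor between 0 and 0.016 m and y of rod_3_center in the frame of tray_floor between -0.03 and 0.03 m and x of rod_3_center in the frame of tray_floor between -0.014 and 0.014 m and z of rod_4_center in the frame of tray_floor between 0 and 0.016 m and y of rod_4_center in the frame of tray_floor between -0.03 and 0.03 m and x of rod_4_center in the frame of tray_floor between -0.014 and 0.014 m), for 0.1 s.
At the end, for the whole second after the job is handed in: The lid is shut (under 0.02 rad), the tray is home (within 5.5 mm of touching the dispenser), and all four rods lie at rest on the tray's floor inside its walls (value of joint lid below 0.02 rad and y of tray_floor in the frame of dispenser below 0.0995 m and height (world z) of tray_floor below 0.012 m and z of rod_1_center in the frame of tray_floor between 0 and 0.016 m and y of rod_1_center in the frame of tray_floor between -0.03 and 0.03 m and x of rod_1_center in the frame of tray_floor between -0.014 and 0.014 m and z of rod_2_center in the frame of tray_floor between 0 and 0.016 m and y of rod_2_center in the frame of tray_floor between -0.03 and 0.03 m and x of rod_2_center in the frame of tray_floor between -0.014 and 0.014 m and z of rod_3_center in the frame of tray_floor between 0 and 0.016 m and y of rod_3_center in the frame of tray_floor between -0.03 and 0.03 m and x of rod_3_center in the frame of tray_floor between -0.014 and 0.014 m and z of rod_4_center in the frame of tray_floor between 0 and 0.016 m and y of rod_4_center in the frame of tray_floor between -0.03 and 0.03 m and x of rod_4_center in the frame of tray_floor between -0.014 and 0.014 m and linear speed of each of rod_1, rod_2, rod_3, rod_4 below 0.03 m/s).
It fails at once if the lid slams: within its last 0.2 rad it comes down faster than 1.2 rad/s (its front edge at 0.16 m/s) (value of joint lid below 0.2 rad and velocity of joint lid below -1.2 rad/s).
It fails at once if the lid is moved by hand and not by its lever (value of joint lid above 0.03 rad and contact force between the fingers and lid above 1 N).
It fails at once if a rod is lifted, carried or handled (height (world z) of any of rod_1_center, rod_2_center, rod_3_center, rod_4_center above 0.075 m or contact force between the fingers and rod_1 above 0.5 N or contact force between the fingers and rod_2 above 0.5 N or contact force between the fingers and rod_3 above 0.5 N or contact force between the fingers and rod_4 above 0.5 N).
It fails at once if the tray is lifted or tipped (height (world z) of tray_floor above 0.022 m or angle between tray_floor's own z axis and vertical above 0.25 rad).
It fails at once if a bystander is disturbed (distance of any of nut_a, nut_b, buffer_stop, pliers from where it was at the start of the episode above 0.015 m).
It also fails if it takes over 54 s, if anything falls off the work surface, if the arm or the gripper's body presses on something with over 40 N, if the wrist force passes 120 N, or if a joint passes its speed limit or range.

## Working session

There is one attempt and no reset: what is moved stays moved. The work goes in short steps, Python scripts to look and compute and a tool call to move; the robot and the scene stay as the last step left them, time stands still between calls to the robot, and variables do not carry over. Pictures are saved under pics/ and viewed, about 8 in all and at most 12, crops included, and the job is handed in when it is done.

Besides the shell and the picture viewer there is one more tool, called after "Emit:" in YAML: its name, and indented under it one key for each argument. arm_command: Moves the arm, as the interface text tells. Its arguments: {"type":"object","properties":{"series":{"type":"array"},"jaw":{"type":"number"},"force":{"type":"number"}},"required":["series"]}

```bash
mkdir -p pics; python3 - <<'E'
from station import status,snapshot,camera_params
import cv2
s=status.sense();print(s)
for n in("scene","top"):
    cv2.imwrite(f"pics/{n}0.png",snapshot(n)[:,:,::-1]);print(n,camera_params(n))
print(camera_params("wrist"))
E
```

```text
{'t': 0.0, 'q': array([-1.34848978e+00,  5.28473638e-01,  1.43389330e+00,  2.44144596e-05,
        1.18139857e+00, -1.78491802e-01]), 'qd': array([-0.00085086,  0.00145711,  0.00025807,  0.00185773, -0.00197573,
       -0.00027656]), 'tau': array([-7.92678247e-05, -4.42350054e+01, -1.78025132e+01, -3.14918962e-04,
        8.33515311e-03, -8.58371124e-06]), 'tcp_pos': array([ 0.24372501, -0.57474876,  0.23033189]), 'tool_rot': array([ 0.39100279,  0.59007117, -0.38992889,  0.58897224]), 'force': array([-0.95880094,  0.05610184,  0.43681057]), 'ft_torque': array([-0.0056099 , -0.01681983, -0.01937034]), 'finger_gap': 0.9963670059822286}
scene {'fovy': 53.74745390234009, 'cx': 317.21161065716103, 'cy': 199.18165023987507, 'k1': 0.013540126746407416, 'extrinsics': array([[ 0.89642265, -0.31635704,  0.31039434,  0.28839727],
       [-0.4427262 , -0.60680118,  0.66014078, -0.58682456],
       [-0.02049253, -0.72918486, -0.68400987,  0.64765932],
       [ 0.        ,  0.        ,  0.        ,  1.        ]])}
top {'fovy': 50.69810327998704, 'cx': 318.6441398280461, 'cy': 202.7187462623525, 'k1': -0.06585273506838933, 'extrinsics': array([[ 0.02630435, -0.98378756,  0.17739817,  0.34774078],
       [-0.99955513, -0.02837988, -0.00917216, -0.00211336],
       [ 0.014058  , -0.17707798, -0.98409642,  1.17792261],
       [ 0.        ,  0.        ,  0.        ,  1.        ]])}
{'fovy': 70.51120394886173, 'cx': 317.0771666220978, 'cy': 197.0754206458193, 'k1': -0.03717995867388782, 'mount': array([[ 1.89224559e-04, -2.69717048e-01,  9.62939603e-01,
        -1.43601670e-01],
       [ 7.28418710e-04, -9.62939327e-01, -2.69717114e-01,
         6.94025640e-02],
       [ 9.99999717e-01,  7.52460325e-04,  1.42551738e-05,
        -7.26102826e-04],
       [ 0.00000000e+00,  0.00000000e+00,  0.00000000e+00,
         1.00000000e+00]])}
```

View pics/top0.png

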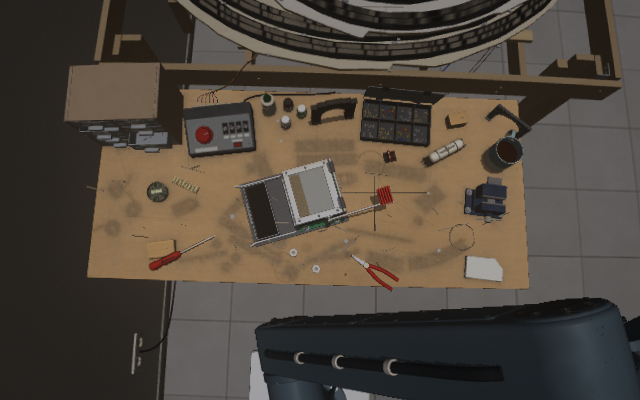

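View pics/scene0.png

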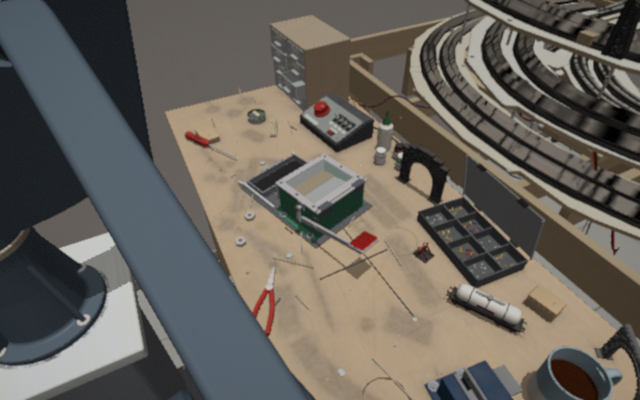

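```bash
python3 - <<'E'
import cv2
a=cv2.imread("pics/top0.png")[145:280,225:410]
cv2.imwrite("pics/c1.png",cv2.resize(a,None,fx=4.3,fy=4.3,interpolation=cv2.INTER_CUBIC))
E
```

```text
(no output)
```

View pics/c1.png

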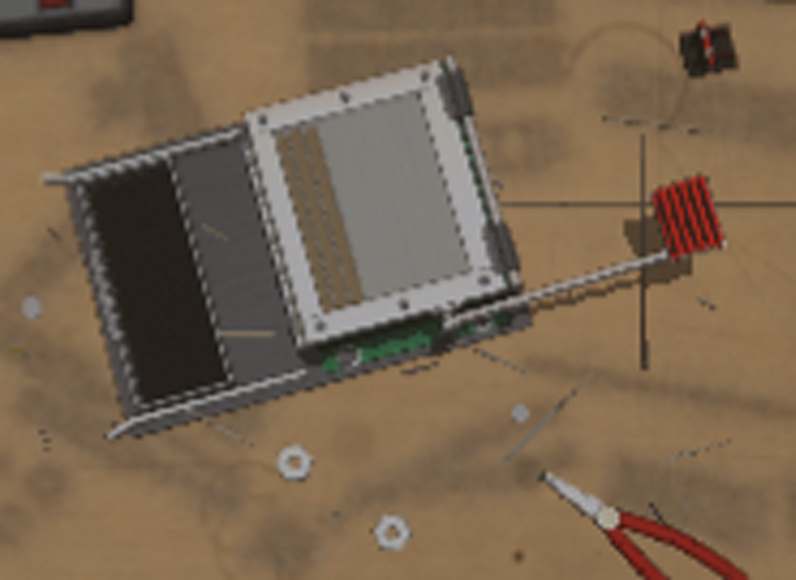

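```bash
cat >h.py <<'E'
import numpy as np,cv2
from scipy.spatial.transform import Rotation as R
from station import status,snapshot,camera_params
def cam(n,pose=None):
    p=camera_params(n)
    if n=="wrist":
        s=pose or status.sense();T=np.eye(4);T[:3,:3]=R.from_quat(s["tool_rot"]).as_matrix();T[:3,3]=s["tcp_pos"];E=T@p["mount"]
    else:E=p["extrinsics"]
    return E,200/np.tan(np.radians(p["fovy"]/2)),p
def proj(n,P,c=None):
    E,f,p=c or cam(n);q=(np.atleast_2d(P)-E[:3,3])@E[:3,:3];s=q[:,:2]/q[:,2:]
    s=s*(1+p["k1"]*(s**2).sum(1,keepdims=True));return s*f+[p["cx"],p["cy"]]
def ray(n,px,z,c=None):
    E,f,p=c or cam(n);d=(np.array(px,float)-[p["cx"],p["cy"]])/f;s=d.copy()
    for _ in range(9):s=d/(1+p["k1"]*(s@s))
    v=E[:3,:3]@[*s,1];return E[:3,3]+v*(z-E[2,3])/v[2]
def fit(obs,x0=(.4,.1,.25)):   # obs: (cam tuple,local pts mm,px)
    from scipy.optimize import least_squares
    def W(v,L):return R.from_euler('z',v[2]).apply(np.array(L)/1e3)+[v[0],v[1],0]
    def r(v):return np.concatenate([(proj(None,W(v,L),c)-np.array(px)).ravel() for c,L,px in obs])
    o=least_squares(r,x0,loss='soft_l1');return o.x,r(o.x).reshape(-1,2)
E
python3 - <<'E'
from h import *
c=cam("top");o=np.array([225,145]);
cr=lambda x,y:o+np.array([x,y])/4.3
L=[(83,207,15),(-83,207,15),(72,67,88),(-72,67,88),(-92,-77,4),(-62,-180,88)]
px=[cr(45,180),cr(112,437),cr(247,115),cr(300,345),cr(530,322),cr(687,217)]
v,r=fit([(c,L,px)]);print(v,np.degrees(v[2]));print(r.round(1))
Rz=R.from_euler('z',v[2])
for n,p in dict(tl=(80,185),tr=(172,157),br=(230,383),bl=(133,410)).items():
    w=ray(0,cr(*p),.025,c);print(n,Rz.inv().apply(w-[v[0],v[1],0]).round(3))
for n,p in dict(n1=(294,463),n2=(391,532),plt=(545,475),buf=(708,48)).items():
    w=ray(0,cr(*p),.01,c);print(n,w.round(3),Rz.inv().apply(w-[v[0],v[1],0]).round(3))
E
```

```text
[0.57497262 0.00198488 0.30172339] 17.28747699781896
[[-0.7  1.1]
 [-1.9 -1.8]
 [-0.5  0.4]
 [ 1.4 -1.2]
 [ 0.5  1. ]
 [ 0.7 -0.2]]
tl [0.074 0.182 0.025]
tr [0.076 0.12  0.025]
br [-0.077  0.121  0.025]
bl [-0.077  0.185  0.025]
n1 [0.417 0.053 0.01 ] [-0.136  0.096  0.01 ]
n2 [ 0.374 -0.01   0.01 ] [-0.195  0.048  0.01 ]
plt [ 0.413 -0.108  0.01 ] [-0.187 -0.057  0.01 ]
buf [ 0.701 -0.214  0.01 ] [ 0.056 -0.244  0.01 ]
```

```bash
cat >>h.py <<'E'
D=np.array([.57497,.00198,.30172])
def goal(lx,ly,z,D=D):
    "tool-frame shift (mm) to a TCP goal given in dispenser coordinates (mm), and yaw turn choices"
    s=status.sense();M=R.from_quat(s["tool_rot"]).as_matrix()
    g=R.from_euler('z',D[2]).apply([lx/1e3,ly/1e3,z/1e3])+[D[0],D[1],0]
    loc=R.from_euler('z',-D[2]).apply(s["tcp_pos"]-[D[0],D[1],0])
    a=np.arctan2(M[1,2],M[0,2])
    print("t",s["t"],"tcp",s["tcp_pos"].round(4),"local",(loc*1e3).round(1),"F",s["force"].round(2))
    print("shift",(M.T@(g-s["tcp_pos"])*1e3).round(1),"toolx",M[:,0].round(3),"yaw err to x-axis",round((D[2]-a+np.pi/2)%np.pi-np.pi/2,4),"q",s["q"].round(2))
E
python3 -c "
from h import *;goal(0,215,150)"
```

```text
t 0.1 tcp [ 0.2437 -0.5748  0.2304] local [-487.7 -452.3  230.4] F [0.72 0.38 0.07]
shift [  81.8  551.3 -615.6] toolx [-0.     0.002 -1.   ] yaw err to x-axis 1.4717 q [-1.35  0.53  1.43  0.    1.18 -0.18]
```

Emit:
arm_command:
  series:
    - [[0,0,0,0.1],[0,29,-40,0],[0,29,-40,0],[0,29,-40,0],[0,29,-40,0],[0,29,-40,0],[0,29,-40,0],[0,29,-40,0],[0,29,-40,0]]
  jaw: 0
  force: 60

```text
t: 1.0
tcp_pos: [0.3707, -0.1991, 0.2312]
tool_rot: [0.42, 0.569, -0.42, 0.569]
force: [0.7, -0.5, 0.1]
finger_gap: -0.003
```

Emit:
arm_command:
  series:
    - [[0,29,-40,0],[0,29,-40,0],[0,29,-40,0],[0,29,-40,0],[0,29,-40,0],[0,29,-40,0],[0,29,-40,0],[0,29,-40,0],[0,0,0,0]]

```text
t: 1.9
tcp_pos: [0.499, 0.1785, 0.2312]
tool_rot: [0.419, 0.57, -0.416, 0.571]
force: [-0.5, 0.5, 0.5]
finger_gap: -0.004
```

```bash
python3 - <<'E'
from h import *
goal(0,215,150)
cv2.imwrite("pics/w1.png",snapshot("wrist")[:,:,::-1])
E
```

```text
t 1.9 tcp [0.499  0.1785 0.2312] local [-20.1 191.2 231.2] F [-0.52  0.47  0.51]
shift [ 81.3  20.  -23.6] toolx [ 0.003  0.002 -1.   ] yaw err to x-axis 1.5652 q [0.13 0.4  1.67 0.   1.07 1.39]
```

View pics/w1.png

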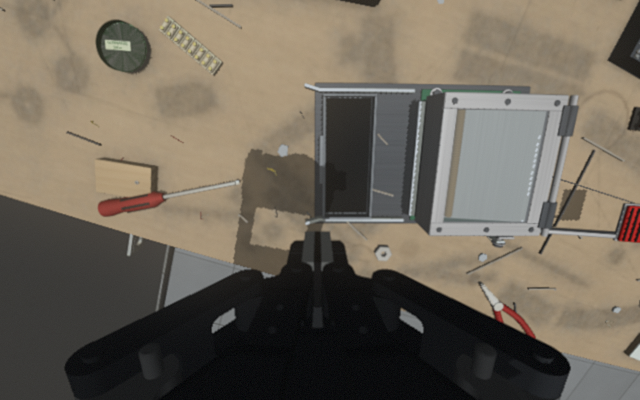

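```bash
python3 - <<'E'
from h import *
cv2.imwrite("pics/w1c.png",cv2.resize(cv2.imread("pics/w1.png")[70:250,295:640],None,fx=2.3,fy=2.3,interpolation=cv2.INTER_CUBIC))
c=cam("wrist");o=np.array([225,145]);cr=lambda x,y:o+np.array([x,y])/4.3
L1=[(83,207,15),(-83,207,15),(72,67,88),(-72,67,88)]
w=[(c,L1,[(306,86),(306,222),(443,95),(430,235)])]
L=[(83,207,15),(-83,207,15),(72,67,88),(-72,67,88),(-92,-77,4),(-62,-180,88)]
px=[cr(45,180),cr(112,437),cr(247,115),cr(300,345),cr(530,322),cr(687,217)]
for ob in(w,w+[(cam("top"),L,px)]):
    v,r=fit(ob);print(v.round(4));print(r.round(1).tolist())
E
```

```text
[ 0.5731 -0.      0.3047]
[[-1.8, 3.7], [-0.6, -1.9], [2.9, 0.5], [0.2, -1.0]]
[0.5736 0.0007 0.3085]
[[-2.5, 3.7], [-0.8, -1.8], [2.2, 0.0], [-0.0, -1.4], [-0.3, 2.1], [-1.1, -0.8], [-0.2, 1.2], [2.1, -0.6], [1.1, 1.2], [1.2, -0.1]]
```

View pics/w1c.png

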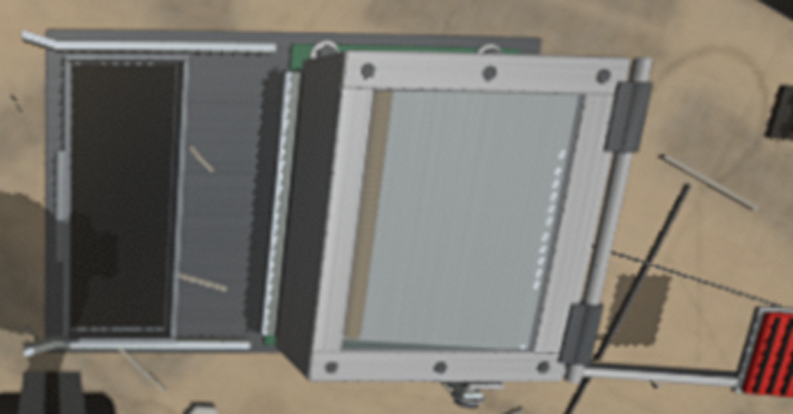

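Emit:
arm_command:
  series:
    - [[30,20,-28,0.005],[40,0,0,0],[45,0,0,0],[45,0,0,0],[30,0,0,0],[15,0,0,0],[0,0,0,0]]

```text
t: 2.65
tcp_pos: [0.5059, 0.204, 0.0239]
tool_rot: [0.419, 0.569, -0.423, 0.566]
force: [-0.0, -0.9, -0.4]
finger_gap: 0.0
```

```bash
sed -i 's/^D=.*/D=np.array([.574,.001,.306])/' h.py; python3 - <<'E'
from h import *
goal(0,142,16)
E
```

```text
t 2.65 tcp [0.5059 0.204  0.0239] local [ -3.8 214.1  23.9] F [-0.02 -0.92 -0.35]
shift [ 7.8  4.7 72. ] toolx [-0.007 -0.002 -1.   ] yaw err to x-axis -1.5589 q [ 0.18  0.75  1.77 -0.    0.63  1.46]
```

Emit:
arm_command:
  series:
    - [[8,4,0,0.01],[0,0,5,0],[0,0,5,0],[0,0,5,0],[0,0,5,0],[0,0,5,0],[0,0,5,0],[0,0,5,0],[0,0,5,0],[0,0,5,0]]

```text
t: 3.65
tcp_pos: [0.5247, 0.1641, 0.0186]
tool_rot: [0.424, 0.566, -0.424, 0.566]
force: [-1.0, 5.6, 4.9]
finger_gap: -0.002
```

```bash
python3 - <<'E'
from h import *
goal(0,142,16)
E
```

```text
t 3.65 tcp [0.5247 0.1641 0.0186] local [  2.1 170.4  18.6] F [-1.05  5.65  4.85]
shift [ 2.6 -1.5 28.4] toolx [-0.     0.001 -1.   ] yaw err to x-axis -1.5504 q [0.1  0.76 1.77 0.   0.62 1.38]
```

Emit:
arm_command:
  series:
    - [[0,0,4,-0.02],[0,0,4,0],[0,0,4,0],[0,0,4,0],[0,0,4,0]]

```text
t: 4.15
tcp_pos: [0.5303, 0.145, 0.0186]
tool_rot: [0.418, 0.571, -0.418, 0.57]
force: [-0.8, 5.5, 5.2]
finger_gap: -0.002
```

Emit:
arm_command:
  series:
    - [[0,0,3,0],[0,0,3,0],[0,0,2,0]]

```text
t: 4.45
tcp_pos: [0.5327, 0.1374, 0.0186]
tool_rot: [0.418, 0.571, -0.418, 0.57]
force: [-1.7, 4.4, 5.6]
finger_gap: 0.003
```

```bash
python3 - <<'E'
from h import *
goal(0,142,16)
c=cam("wrist");cv2.imwrite("pics/w2.png",snapshot("wrist")[:,:,::-1])
E
```

```text
t 4.45 tcp [0.5327 0.1374 0.0186] local [  1.7 142.5  18.6] F [-1.71  4.42  5.55]
shift [ 2.6 -1.7  0.5] toolx [-0.001  0.001 -1.   ] yaw err to x-axis -1.5704 q [0.05 0.76 1.76 0.   0.62 1.31]
```

View pics/w2.png

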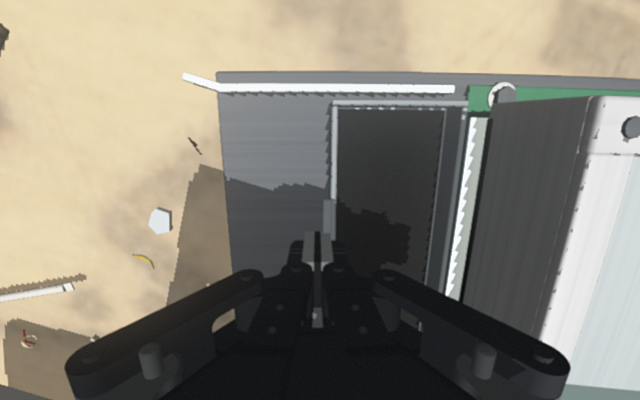

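Emit:
arm_command:
  series:
    - [[0,0,2,0],[0,0,2,0],[0,0,1.5,0]]

```text
t: 4.8
tcp_pos: [0.5343, 0.1322, 0.0186]
tool_rot: [0.418, 0.571, -0.418, 0.57]
force: [-1.7, 6.1, 5.0]
finger_gap: -0.002
```

Emit:
arm_command:
  series:
    - [[0,0,1.5,0],[0,0,1.5,0]]

```text
t: 5.0
tcp_pos: [0.5351, 0.1299, 0.0185]
tool_rot: [0.418, 0.571, -0.418, 0.57]
force: [-3.0, 12.6, 7.1]
finger_gap: -0.001
```

Force is rising (12.6 N): contact with the dispenser is likely. A little more to confirm.

Emit:
arm_command:
  series:
    - [[0,0,1.5,0],[0,0,0,0]]

```text
t: 5.2
tcp_pos: [0.5351, 0.1298, 0.0186]
tool_rot: [0.419, 0.571, -0.418, 0.569]
force: [-2.1, 12.0, 5.3]
finger_gap: -0.003
```

```bash
python3 - <<'E'
from h import *
goal(0,142,16)
E
```

```text
t 5.2 tcp [0.5351 0.1298 0.0186] local [  1.7 134.5  18.6] F [-2.12 12.01  5.3 ]
shift [ 2.6 -1.7 -7.4] toolx [-0.002  0.003 -1.   ] yaw err to x-axis -1.5687 q [0.03 0.76 1.76 0.01 0.62 1.3 ]
```

Emit:
arm_command:
  series:
    - [[0,0,-4,0],[0,0,-10,0],[0,0,-25,0],[-40,0,-20,0],[-50,0,0,0],[-50,0,0,0],[-45,0,0,0],[0,0,0,0]]

```text
t: 6.0
tcp_pos: [0.5225, 0.1846, 0.2094]
tool_rot: [0.421, 0.567, -0.415, 0.574]
force: [2.1, 0.8, -0.5]
finger_gap: -0.002
```

```bash
python3 - <<'E'
from h import *
goal(-62,-182,150)
c=cam("wrist");im=snapshot("wrist")[:,:,::-1]
cv2.imwrite("pics/w3.png",cv2.resize(im[60:260,260:640],None,fx=2.1,fy=2.1,interpolation=cv2.INTER_CUBIC))
for yy in (126,128,131.5):
    W=R.from_euler('z',D[2]).apply(np.array([[78,yy,25],[-78,yy,25],[78,yy-64,25],[-78,yy-64,25]])/1e3)+[D[0],D[1],0]
    print(yy,((proj(0,W,c)-[260,60])*2.1).round().tolist())
W=R.from_euler('z',D[2]).apply(np.array([[83,207,15],[-83,207,15],[92,195,4],[-92,195,4],[72,67,88],[-72,67,88]])/1e3)+[D[0],D[1],0]
print(((proj(0,W,c)-[260,60])*2.1).round().tolist())
E
```

```text
t 6.0 tcp [0.5225 0.1846 0.2094] local [  6.2 190.6 209.4] F [ 2.14  0.82 -0.51]
shift [ 59.6 -69.1 372.4] toolx [ 0.014  0.001 -1.   ] yaw err to x-axis 1.5704 q [ 0.14  0.46  1.65 -0.    1.03  1.4 ]
126 [[241.0, 122.0], [227.0, 391.0], [359.0, 123.0], [333.0, 391.0]]
128 [[237.0, 122.0], [224.0, 391.0], [356.0, 123.0], [330.0, 391.0]]
131.5 [[231.0, 122.0], [218.0, 391.0], [349.0, 123.0], [324.0, 391.0]]
[[91.0, 113.0], [94.0, 392.0], [113.0, 97.0], [113.0, 397.0], [403.0, 136.0], [368.0, 433.0]]
```

View pics/w3.png

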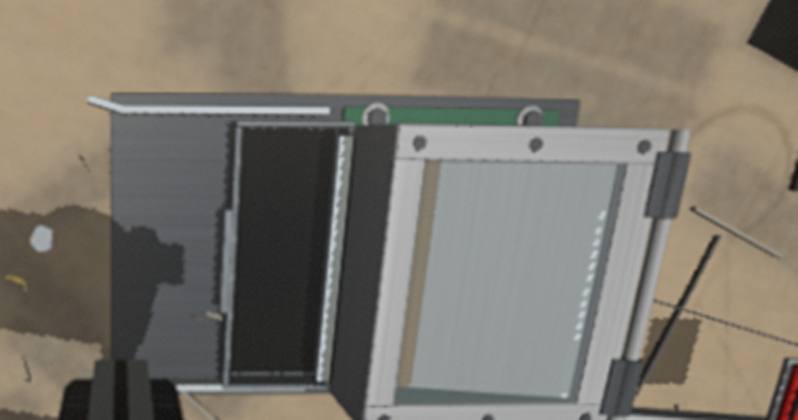

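Emit:
arm_command:
  series:
    - [[0,-9,40,0],[0,-9,45,0],[0,-9,45,0],[0,-9,45,0],[0,-8,45,0],[0,-8,45,0],[0,-8,45,0],[20,-8,40,0],[30,0,20,0],[0,0,0,0]]

```text
t: 7.05
tcp_pos: [0.5617, -0.1911, 0.1472]
tool_rot: [0.418, 0.573, -0.42, 0.566]
force: [-0.6, 0.7, -0.1]
finger_gap: 0.001
```

```bash
python3 - <<'E'
from h import *
goal(-62,-180,100)
c=cam("wrist");im=snapshot("wrist")[:,:,::-1];cv2.imwrite("pics/w4.png",im)
W=R.from_euler('z',D[2]).apply(np.array([[-62,-180,88],[-40,-180,88],[-84,-180,88]])/1e3)+[D[0],D[1],0]
print(proj(0,W,c).round().tolist())
E
```

```text
t 7.05 tcp [ 0.5617 -0.1911  0.1472] local [ -69.6 -179.5  147.2] F [-0.57  0.67 -0.06]
shift [47.1  8.   0.8] toolx [-0.01   0.004 -1.   ] yaw err to x-axis -1.5663 q [-0.52  0.59  1.58 -0.    0.97  0.75]
[[319.0, 203.0], [319.0, 174.0], [319.0, 230.0]]
```

View pics/w4.png

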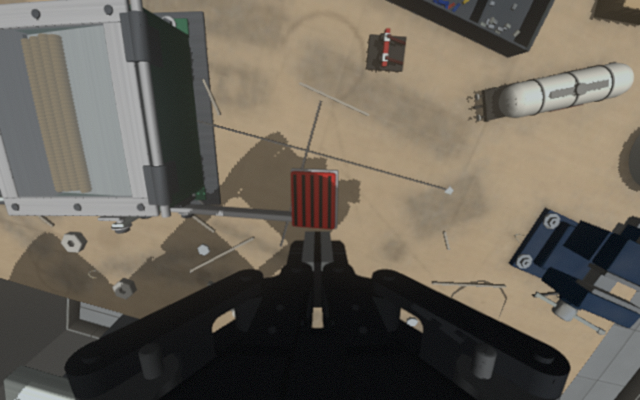

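Emit:
arm_command:
  series:
    - [[20,8,-1.5,0],[20,0,0,0],[10,0,0,0],[5,0,0,0],[5,0,0,0],[4,0,0,0],[0,0,0,0]]

```text
t: 7.8
tcp_pos: [0.5724, -0.1856, 0.0897]
tool_rot: [0.418, 0.57, -0.418, 0.571]
force: [-0.9, 0.0, -0.1]
finger_gap: 0.004
```

```bash
python3 - <<'E'
from h import *
goal(-62,-180,36)
E
```

```text
t 7.8 tcp [ 0.5724 -0.1856  0.0897] local [ -57.7 -177.4   89.7] F [-0.89  0.03 -0.06]
shift [53.7 -4.3  2.5] toolx [ 0.001 -0.    -1.   ] yaw err to x-axis -1.5706 q [-0.5   0.68  1.61  0.    0.85  0.77]
```

Emit:
arm_command:
  series:
    - [[5,-1,0.3,0],[5,-1,0.3,0],[5,-1,0.3,0],[5,0,0.3,0],[5,0,0.3,0],[5,0,0.3,0],[5,0,0.3,0],[5,0,0.3,0],[5,0,0,0],[5,0,0,0]]

```text
t: 8.8
tcp_pos: [0.57, -0.1886, 0.0388]
tool_rot: [0.418, 0.57, -0.418, 0.57]
force: [3.1, -1.2, 3.0]
finger_gap: -0.003
```

Emit:
arm_command:
  series:
    - [[2,0,0,0],[0,0,0,0],[0,0,0,0],[0,0,0,0],[0,0,0,0],[0,0,0,0],[0,0,0,0],[0,0,0,0],[0,0,0,0],[0,0,0,0]]

```text
t: 9.8
tcp_pos: [0.5695, -0.1883, 0.0372]
tool_rot: [0.418, 0.571, -0.418, 0.57]
force: [0.6, -0.3, 3.9]
finger_gap: 0.003
```

```bash
python3 - <<'E'
from h import *
goal(-62,-180,36)
ims=[cv2.resize(snapshot(n)[:,:,::-1][a:b,c:d],(800,h)) for n,a,b,c,d,h in(("scene",130,250,220,400,533),)]
cv2.imwrite("pics/s5.png",ims[0])
E
```

```text
t 9.8 tcp [ 0.5695 -0.1883  0.0372] local [ -61.3 -179.2   37.2] F [ 0.6  -0.34  3.94]
shift [ 1.2 -0.7  0.8] toolx [-0.001  0.001 -1.   ] yaw err to x-axis -1.5706 q [-0.51  0.76  1.63  0.    0.75  0.76]
```

View pics/s5.png

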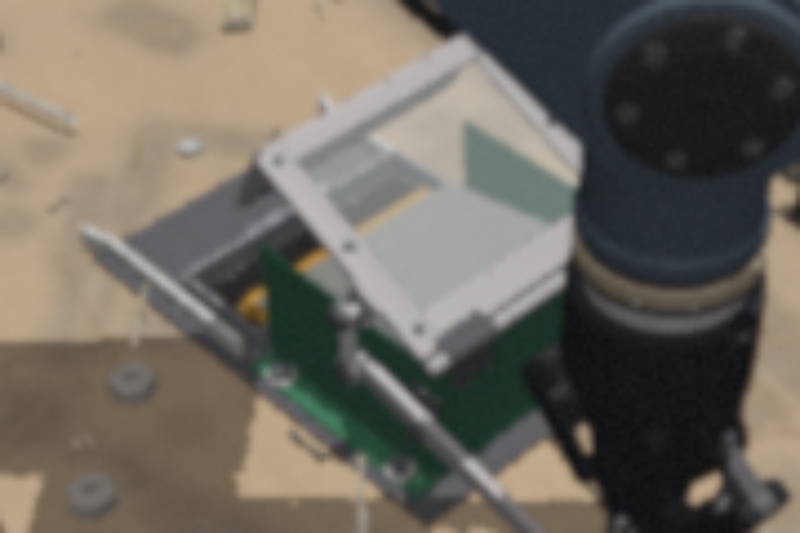

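Emit:
arm_command:
  series:
    - [[0,0,0,0],[0,0,0,0],[0,0,0,0],[0,0,0,0],[0,0,0,0],[0,0,0,0],[0,0,0,0],[0,0,0,0],[0,0,0,0],[0,0,0,0]]

```text
t: 10.85
tcp_pos: [0.5696, -0.1885, 0.0372]
tool_rot: [0.418, 0.571, -0.418, 0.57]
force: [-0.9, 1.7, 4.9]
finger_gap: 0.002
```

```bash
python3 - <<'E'
from h import *
a=snapshot("top")[:,:,::-1][150:260,225:385];b=snapshot("scene")[:,:,::-1][140:230,240:360]
r=lambda i,f:cv2.resize(i,None,fx=f,fy=f,interpolation=cv2.INTER_CUBIC)
a=r(a,2.45);b=r(b,3.0);h=max(len(a),len(b));p=lambda i:cv2.copyMakeBorder(i,0,h-len(i),0,0,0)
cv2.imwrite("pics/t6.png",np.hstack([p(a),p(b)]))
E
```

```text
(no output)
```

View pics/t6.png

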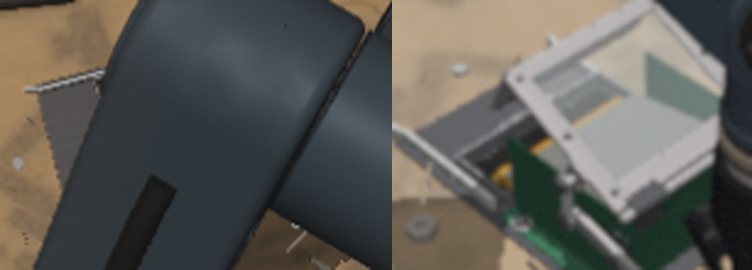

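Emit:
arm_command:
  series:
    - [[-1,0,0,0],[-2,0,0,0],[-3,0,0,0],[-3,0,0,0],[-3,0,0,0],[-3,0,0,0],[-3,0,0,0],[-3,0,0,0],[-3,0,0,0],[-3,0,0,0]]

```text
t: 11.95
tcp_pos: [0.5698, -0.1886, 0.0645]
tool_rot: [0.418, 0.57, -0.418, 0.57]
force: [-1.3, 0.0, 3.8]
finger_gap: -0.001
```

Emit:
arm_command:
  series:
    - [[-3,0,0,0],[-3,0,0,0],[-3,0,0,0],[-3,0,0,0],[-3,0,0,0],[-2,0,0,0],[-2,0,0,0],[-2,0,0,0],[-2,0,0,0],[-2,0,0,0]]

```text
t: 12.95
tcp_pos: [0.5699, -0.1886, 0.0894]
tool_rot: [0.418, 0.57, -0.418, 0.57]
force: [-1.7, 2.5, 3.3]
finger_gap: -0.001
```

Emit:
arm_command:
  series:
    - [[-1,0,0,0],[-1,0,0,0],[-1,0,0,0],[-1,0,0,0],[-1,0,0,0],[-1,0,0,0],[-1,0,0,0],[-1,0,0,0],[-1,0,0,0],[-1,0,0,0]]

```text
t: 13.95
tcp_pos: [0.5699, -0.1887, 0.0994]
tool_rot: [0.418, 0.57, -0.418, 0.57]
force: [-0.8, 0.6, -0.4]
finger_gap: 0.0
```

Emit:
arm_command:
  series:
    - [[-10,0,0,0],[-30,0,0,0],[-45,0,0,0],[-45,0,0,0],[0,0,-45,0],[0,0,-45,0],[0,0,-45,0],[0,0,-45,0],[0,0,-45,0],[0,0,-45,0]]

```text
t: 14.95
tcp_pos: [0.488, 0.0703, 0.2302]
tool_rot: [0.418, 0.57, -0.418, 0.571]
force: [0.8, 1.0, 0.7]
finger_gap: -0.003
```

Emit:
arm_command:
  series:
    - [[0,0,-45,0],[0,0,-25,0],[0,0,0,0]]

```text
t: 15.25
tcp_pos: [0.4659, 0.1382, 0.23]
tool_rot: [0.417, 0.571, -0.417, 0.571]
force: [0.1, -0.5, 0.1]
finger_gap: -0.001
```

```bash
python3 - <<'E'
from h import *
goal(0,0,200)
im=snapshot("wrist")[:,:,::-1];cv2.imwrite("pics/w7f.png",im)
cv2.imwrite("pics/w7.png",cv2.resize(im[50:300,230:550],None,fx=2.4,fy=2.4,interpolation=cv2.INTER_CUBIC))
E
```

```text
t 15.25 tcp [0.4659 0.1382 0.23  ] local [-61.8 163.4 230. ] F [ 0.11 -0.53  0.06]
shift [ 29.9  61.  163.7] toolx [-0.     0.001 -1.   ] yaw err to x-axis 1.5663 q [0.06 0.34 1.77 0.   1.02 1.32]
```

View pics/w7.png

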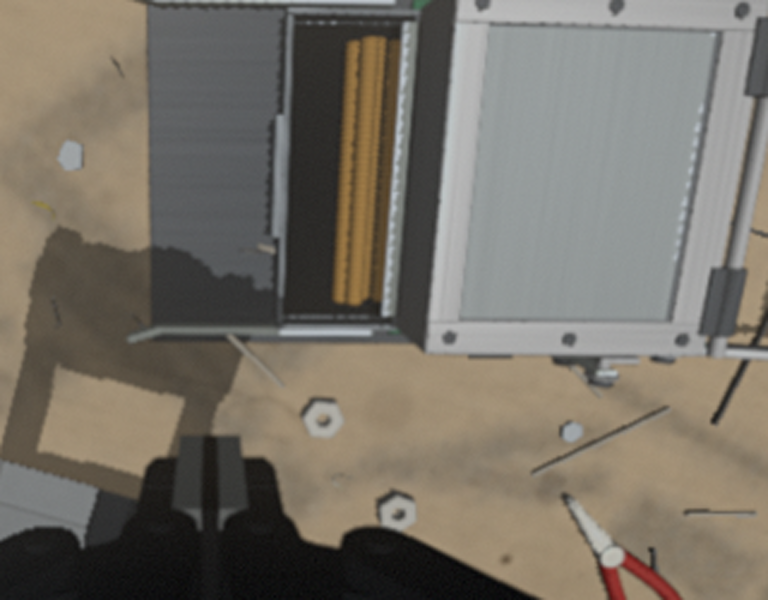

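Emit:
arm_command:
  series:
    - [[0,0,-40,0],[30,20,-30,0],[40,20,-20,0],[40,0,0,0],[0,0,0,0]]

```text
t: 15.8
tcp_pos: [0.476, 0.2318, 0.115]
tool_rot: [0.415, 0.573, -0.421, 0.568]
force: [-0.7, 0.3, 0.4]
finger_gap: 0.002
```

```bash
python3 - <<'E'
from h import *
goal(0,0,200)
c=cam("wrist");im=snapshot("wrist")[:,:,::-1]
f=lambda y,z,x=0:proj(0,R.from_euler('z',D[2]).apply(np.array([x,y,z])/1e3)+[D[0],D[1],0],c)[0].round()
for n,a in dict(sill=(74,34),rim=(126,25),in_rim=(65,25),r1=(70,17),r2=(80,17),r3=(90,17),r4=(100,17),st=(75,26),end=(70,12,65),end_=(70,12,-65)).items():print(n,f(*a))
u,v=f(85,17).astype(int);print(u,v)
x0=max(0,min(640-260,u-130));y0=max(0,v-100)
print(x0,y0);cv2.imwrite("pics/w8.png",cv2.resize(im[y0:y0+195,x0:x0+260],None,fx=3,fy=3,interpolation=cv2.INTER_CUBIC))
E
```

```text
t 15.8 tcp [0.476  0.2318 0.115 ] local [-23.9 249.6 115. ] F [-0.67  0.28  0.4 ]
shift [-85.3  23.1 249.6] toolx [-0.01  -0.003 -1.   ] yaw err to x-axis -1.5703 q [ 0.24  0.58  1.77 -0.    0.81  1.51]
sill [531. 176.]
rim [464. 173.]
in_rim [534. 174.]
r1 [522. 172.]
r2 [511. 172.]
r3 [500. 172.]
r4 [489. 172.]
st [523. 174.]
end [532.  94.]
end_ [505. 237.]
505 172
375 72
```

View pics/w8.png

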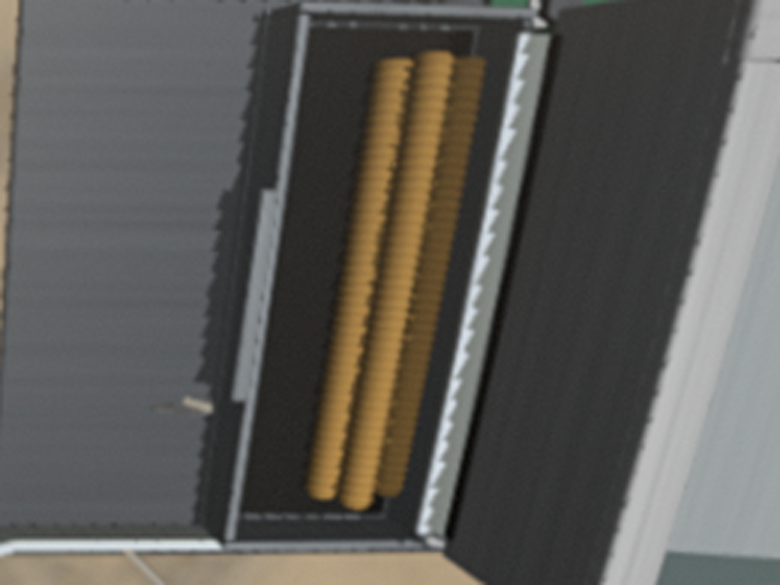

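Three rods are visible in the tray, the middle one riding high, so a fourth is probably hidden below it. I'll check through the window from the lever side, in numbers, that the dispenser is empty.

Emit:
arm_command:
  series:
    - [[-45,0,0,0],[-45,0,0,0],[0,-5,45,0],[0,-5,45,0],[0,-5,45,0],[0,-5,45,0],[0,-5,45,0],[0,-5,45,0],[0,-5,45,0],[0,-5,45,0]]

```text
t: 16.85
tcp_pos: [0.5493, -0.1257, 0.2127]
tool_rot: [0.419, 0.568, -0.418, 0.572]
force: [1.1, 0.0, -0.2]
finger_gap: 0.0
```

Emit:
arm_command:
  series:
    - [[0,0,45,0],[0,0,25,0],[0,0,0,0],[0,0,0,0]]

```text
t: 17.25
tcp_pos: [0.5695, -0.1902, 0.2115]
tool_rot: [0.419, 0.569, -0.419, 0.571]
force: [0.9, 0.9, -0.1]
finger_gap: -0.002
```

```bash
python3 - <<'E'
from h import *
goal(-62,-180,147)
def prof(im,c,tag):
    print(tag)
    for y in range(75,-56,-10):
        P=R.from_euler('z',D[2]).apply(np.array([[x,y,42] for x in range(-40,41,5)])/1e3)+[D[0],D[1],0]
        p=proj(0,P,c).round().astype(int);ok=(p[:,0]>=0)&(p[:,0]<640)&(p[:,1]>=0)&(p[:,1]<400);p=p[ok]
        print(y,len(p),np.median(im[p[:,1],p[:,0]],axis=0).round()[::-1] if len(p) else '')
c0=cam("wrist",dict(tcp_pos=np.array([.5617,-.1911,.1472]),tool_rot=status.sense()["tool_rot"]))
prof(cv2.imread("pics/w4.png"),c0,"before")
c=cam("wrist");im=snapshot("wrist")[:,:,::-1];cv2.imwrite("pics/w9.png",im);prof(im,c,"now")
c=cam("top");prof(cv2.imread("pics/top0.png"),c,"top before");t=snapshot("top")[:,:,::-1];prof(t,c,"top now")
E
```

```text
t 17.25 tcp [ 0.5695 -0.1902  0.2115] local [ -61.8 -180.9  211.5] F [ 0.93  0.91 -0.08]
shift [64.5 -0.3 -1. ] toolx [ 0.002 -0.001 -1.   ] yaw err to x-axis -1.5678 q [-0.51  0.52  1.52  0.    1.1   0.76]
before
75 17 [104. 107. 110.]
65 17 [133. 124. 106.]
55 17 [129. 121. 105.]
45 17 [124. 117. 103.]
35 17 [119. 114. 102.]
25 17 [147. 153. 153.]
15 17 [148. 153. 153.]
5 17 [146. 152. 152.]
-5 17 [147. 152. 153.]
-15 17 [168. 169. 168.]
-25 17 [172. 173. 173.]
-35 17 [169. 170. 169.]
-45 17 [41. 46. 42.]
-55 17 [39. 44. 40.]
now
75 17 [103. 106. 109.]
65 17 [88. 92. 93.]
55 17 [145. 151. 151.]
45 17 [143. 149. 149.]
35 17 [144. 150. 150.]
25 17 [144. 150. 149.]
15 17 [144. 150. 150.]
5 17 [143. 148. 148.]
-5 17 [143. 149. 149.]
-15 17 [166. 167. 167.]
-25 17 [167. 167. 167.]
-35 17 [77. 78. 77.]
-45 17 [95. 95. 95.]
-55 17 [43. 48. 43.]
top before
75 17 [96. 93. 93.]
65 17 [165. 163. 165.]
55 17 [146. 141. 137.]
45 17 [106.  92.  77.]
35 17 [108.  93.  77.]
25 17 [122. 120. 114.]
15 17 [127. 125. 121.]
5 17 [126. 124. 120.]
-5 17 [127. 125. 121.]
-15 17 [127. 125. 121.]
-25 17 [127. 125. 120.]
-35 17 [127. 125. 121.]
-45 17 [158. 156. 156.]
-55 17 [165. 164. 165.]
top now
75 17 [122. 108.  91.]
65 17 [188. 187. 189.]
55 17 [175. 174. 174.]
45 17 [146. 144. 140.]
35 17 [148. 146. 142.]
25 17 [145. 143. 138.]
15 17 [146. 145. 140.]
5 17 [146. 144. 140.]
-5 17 [146. 145. 140.]
-15 17 [147. 145. 141.]
-25 17 [146. 144. 140.]
-35 17 [146. 145. 140.]
-45 17 [181. 179. 181.]
-55 17 [189. 187. 189.]
```

```bash
python3 -c "
from station import ticket;print(ticket.sign_off())"
```

```text
the job is handed in; nothing more can be done
None
```

The tray is home, the lid is shut, and the job was handed in at about 17.4 s of the 54 s allowed. No verdict came back. I could not see the fourth rod directly.

- **Tray:** I pushed it until it stopped moving, at about 12 N. The wrist picture put its outer edge at y = 127 mm, where 126 mm is fully home and the limit is 131.5 mm.
- **Lever:** I pressed the pad down to 37 mm and held it for 2 s at 4–5 N. I then let it up at 10–30 mm/s, and the contact force had gone to zero by the time the finger was above the pad's rest height.
- **Rods:** Three are visible in the tray, the middle one riding about 10 mm higher. That fits three rods on the floor with the fourth stacked on top and hiding one of them. The stacked rod would sit about 14 mm above the tray floor, under the 16 mm limit.
- **Dispenser:** Colour readings through the window, from the lever side and from above, no longer show brass anywhere in the dispenser.
- **Failed check:** While the lever was held down, the arm blocked the top camera. Until the lid was shut I had only a partial view of the rods, from the scene camera.
- **Bystanders:** I kept clear of the nuts, pliers and buffer stop. I did not re-measure their positions.

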